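# Square a glued plinth in the gluing jig

## Task

The walnut plinth with the brass nameplate has just been glued up and must set square: stand it in the free back corner of the metal gluing jig (the other back corner is taken by a plinth already curing, which must not be shifted), nameplate facing the jig's open front. Press it firmly home into that corner so that it is flat on the plate and bears on both fences at once, and finish while still holding it pressed there; leave everything else on the bench where it is.

Things in the scene. Friction and masses are not known exactly. Their poses are not given: they have to be found in the camera images.
- plinth: The part to set: dark walnut block, 76 (x) x 60 (y) mm, 54 mm high, 0.11 to 0.23 kg, plain upright sides, with a brass nameplate on its front side. Origin: centre of its underside; z up; the nameplate side faces its own -x. At the start it stands on the bench beside the jig, left or right of it, nameplate roughly towards the robot (within 0.7 rad).
- nameplate (a point): Middle of the bright brass nameplate (40 wide x 34 mm, paper-thin) on the plinth's -x side, 38 mm from the plinth's axis, 38 mm above its underside. Its top edge is folded over as a 13 mm lip that shows on the plinth's top.
- jig: Gluing jig fixed to the bench, its faces smooth and slippery (friction about 0.25): aluminium plate 190 (x) x 260 (y) x 4 mm with steel fences along its back (+x), left (+y) and right (-y) edges; front (-x) open. Origin: centre of the plate's underside. A plinth fully home in a corner has its axis at x = +47, y = +90 or -90 mm, underside 4 mm above the bench. Two 12 mm black magnets (tops at 18 mm) sit at x = 79, y = +-16 mm.
- back_fence: Back fence of the jig, steel bar 10 x 260 mm, 28 mm high above the plate (top 32 mm above the bench). Origin: centre of its underside, at x = +90 mm in the jig's frame; its inner face is at x = +85 mm.
- left_fence: Left (+y) fence of the jig, steel bar 180 x 10 mm, low: 8 mm high above the plate (top 12 mm above the bench). Origin: centre of its underside, at y = +125 mm in the jig's frame; its inner face is at y = +120 mm.
- right_fence: Right (-y) fence of the jig, steel bar 180 x 10 mm, low: 8 mm high above the plate (top 12 mm above the bench). Origin: centre of its underside, at y = -125 mm in the jig's frame; its inner face is at y = -120 mm.
- curing_plinth: Pale wooden plinth 76 x 76 x 34 mm with a brass weight on top (70 mm high overall) and a black bar magnet at its front, 0.7 kg, loose. It sits in one of the jig's two back corners, left or right; that corner is taken. Origin: centre of its underside, at x = +46.5, y = +81.5 or -81.5 mm in the jig's frame. Not to be shifted.
- release_sheet: Square cream release paper, 76 mm, lying flat in the free back corner of the jig, paper-thin, fixed. It marks the free corner. Origin: its middle, about 46.5 mm in x and 81.5 mm in y from the jig's origin.
- water_pot: Blue square open plastic pot, 62 x 62 x 75 mm, loose; stands on the side of the jig where the plinth is not. Origin: centre of its underside.
- figure: Grey primed action figure on a round stand, 170 mm high, stand 60 mm across, loose. Origin: centre of the stand's underside.
- paint0: Small red paint pot, 34 mm across, 45 mm high, white cap, loose. Origin: centre of its underside.
- paint1: Small yellow paint pot, 34 mm across, 45 mm high, white cap, loose. Origin: centre of its underside.
- paint2: Small green paint pot, 34 mm across, 45 mm high, white cap, loose. Origin: centre of its underside.
- tape_roll: Roll of masking tape lying flat, 100 mm across, 25 mm high, loose. Origin: centre of its underside.
- brush: Flat brush with a wooden handle, about 200 mm long, lying on the bench at the left, loose. Handle to its own -x.

How it is judged (in metres and radians):
At the end, for the whole second after the job is handed in: Plinth in the free back corner: axis within 3 mm of home both ways, flat on the plate within 2 mm, tilt and skew under 0.05 rad, nameplate to the open front, more than 1.5 N on the back fence and on that side fence, fingers still on it (x of plinth in the frame of jig between 0.044 and 0.05 m and z of plinth in the frame of jig between 0.002 and 0.006 m and angle between plinth's own z axis and vertical below 0.05 rad and angle between the x axis of plinth and the x axis of jig, either way round below 0.05 rad and x of nameplate in the frame of jig below 0.02 m and contact force between plinth and back_fence above 1.5 N and contact force between the fingers and plinth above 1 N and ((y of curing_plinth in the frame of jig below 0 m and y of plinth in the frame of jig between 0.087 and 0.093 m and contact force between plinth and left_fence above 1.5 N) or (y of curing_plinth in the frame of jig above 0 m and y of plinth in the frame of jig between -0.093 and -0.087 m and contact force between plinth and right_fence above 1.5 N))); the arm keeps its last pose, push and grip.
It fails at once if the curing plinth is shifted by more than 4 mm (distance of curing_plinth from where it was at the start of the episode above 0.004 m).
It fails at once if another thing on the bench is shifted by more than 15 mm (distance of any of water_pot, figure, paint0, paint1, paint2, tape_roll, brush from where it was at the start of the episode above 0.015 m).
It also fails if it takes over 45 s, if anything falls off the work surface, if the arm or the gripper's body presses on something with over 40 N, if the wrist force passes 120 N, or if a joint passes its speed limit or range.

## Robot

A 6-joint arm with a two-finger parallel gripper is mounted at the origin on the work surface. World frame = base frame: x ahead of the robot, y to its left, z up, the work surface at z = 0. Lengths are in mm, angles in rad, forces in N, time in s.
With the tool pointing down it reaches from about 300 to 775 mm from the base axis. Payload 14.6 kg.
Tool frame: the origin (TCP) lies between the finger pads; the fingertips stand 19 mm ahead of it and the grasp point (between the pads) is the TCP; z points along the fingers, y is the line along which they close (so a half turn about z gives the same grasp; the last joint's range is limited). The gripper opens to 94 mm and grips with 3 to 60 N. Pads are 16 mm wide; open, the fingers measure 119 mm over their backs; the gripper's body (75 mm by 177 mm) begins 78 mm behind the grasp point.
Start: joints at [-1.257, 0.3, 1.521, -0, 1.321, -0.067], TCP at [204.407, -510.595, 224.446] pointing down, gripper open.
Joint ranges: [-3.03, 3.03], [-0.79, 2.21], [0.23, 2.52], [-1.04, 4.18], [0, 3.07], [-2.55, 2.55]. Speed limits (rad/s): [2.22, 2.22, 2.57, 3.14, 3.14, 3.14].

## Interface

Orientations are given as [roll, pitch, yaw] about the fixed x, y, z axes, in that order (R = Rz(yaw) Ry(pitch) Rx(roll)).
In Python, from cell import monitor, imaging, job, find_in, trace gives the robot as it stands. The module is installed in compiled form; this text tells all that it offers.
- The arm moves only by the tool arm_command, never from a script. Its argument "steps" is a list of rows, each a list of 5 numbers: the opening, from 0 (shut) to 1 (fully open), then the shift along the tool's x, y, z in mm, then the turn about the tool's z in degrees. In form: [[gripper, dx, dy, dz, turn], ...]. A call has 1 to 20 rows; each row is the pose to reach, as a shift and turn from the pose commanded when the call began, along the tool's axes at that moment; what a row does not reach only later rows make up. A row lasts 1/8 s, in which the tool goes at most 62.5 mm and 10.7 degrees, less where a joint would pass 70% of its speed; a pose out of reach is approached as far as the arm can. A call with a gripper value outside its range is refused whole. The fingers move at their own pace and stop on an object; "force" is the grip in N (left out, the last holds). Time passes only in rows, so rows that repeat a pose let the fingers close. It gives the time, the measured TCP pose, the force, the opening and the grip force at its end, in the units of the state.
- monitor.read_state(): the state, without advancing time (a new reading comes with each control period).
- imaging.camera(name): name is "side" or "top" or "wrist"; returns a dict with "img" (420x560x3 uint8, red, green, blue), "mtx" (3x3 intrinsics, pixels), "view" (4x4, takes a point from world to camera coordinates). Camera axes: x right, y down, z forward; pixel columns grow to the right and rows downward; lengths in mm; the calibration is good to about 2 mm. A picture is of the moment at which its call begins. There is no depth.
- job.sign_off(): hands the job in; it is judged then, once.
Trained networks look in a picture, given as the dict that the camera call returned (one of the last four; its "shot" number tells which), for a name from the list of things; names that differ only in an ending like _2 or _b are one class to them, and where a whole thing is asked for, a point or a joint stands for the part that bears it (a point fixed in the world has none). Each returns a list of dicts, best first, with "p" (0 to 1); they miss things now and then, are a little off and sometimes report something else, mostly with a low value. They report only what shows in the picture. A call takes as long as a camera call.
- find_in(picture, target): "rect" ([centre column, centre row, width, height] in pixels, round what is visible of it).
- trace(picture, target): "region" (420x560 bool, what is visible of it) and "rect" ([centre column, centre row, width, height] in pixels, round what is visible of it).
The state is a dict: "clock": time; "joints": joint angles; "qd": joint speeds; "effort": joint torques, N m; "eef_pos": TCP position; "eef_rot": TCP orientation; "wrist_force": force on the tool from outside, world axes, zero at the start; "moment": the same for the moment, N m; "finger_gap": finger opening in mm; "finger_force": force on a finger pad.
Only numpy, scipy, OpenCV 4.12 (cv2) and the standard library are available. Lean on these libraries where they do the work, as an engineer would, in place of code of your own. Each camera call takes 0.05 s, during which the arm holds its last target. There are 200 camera calls.

## Working session

There is one attempt and no reset: what is moved stays moved. The work goes in short steps, Python scripts to look and compute and a tool call to move; the robot and the scene stay as the last step left them, time stands still between calls to the robot, and variables do not carry over. Pictures are saved under pics/ and viewed, at most 10 in all, crops included, and the job is handed in when it is done.

Besides the shell and the picture viewer there is one more tool, called after "Request:" by a JSON object that holds its "method" and its "body", one argument or row to a line. arm_command: Moves the arm, as the interface text tells. Its arguments: {"type":"object","properties":{"steps":{"type":"array","items":{"type":"array","items":{"type":"number"}}},"force":{"type":"number"}},"required":["steps"]}

```bash
mkdir -p pics; cat > h.py <<'E'
import numpy as np, cv2
from cell import monitor, imaging, job, find_in, trace
def ray(pic,u,v,z):
    M=pic["view"];R=M[:3,:3];t=M[:3,3];c=-R.T@t
    d=R.T@np.linalg.inv(pic["mtx"])@np.array([u,v,1.0])
    return c+d*(z-c[2])/d[2]
def proj(pic,p):
    M=pic["view"];q=pic["mtx"]@(M[:3,:3]@np.array(p,float)+M[:3,3]);return q[:2]/q[2]
E
python3 - <<'E'
from h import *
s=monitor.read_state();print(s)
for n in("top","side"):
    p=imaging.camera(n);cv2.imwrite(f"pics/{n}0.png",p["img"][:,:,::-1])
    if n=="top":
        for t,z in [("plinth",54),("nameplate",54),("jig",4),("back_fence",32),("left_fence",12),("right_fence",12),("curing_plinth",70),("release_sheet",4),("water_pot",75),("figure",100),("tape_roll",25),("paint0",45),("paint1",45),("paint2",45)]:
            r=trace(p,t)
            for q in r[:1]:
                m=q["region"].astype(np.uint8);b=cv2.minAreaRect(cv2.findNonZero(m)) 
                print(t,round(q["p"],2),np.round(q["rect"]),[ray(p,*c,z)[:2].round(0).tolist() for c in cv2.boxPoints(b)],ray(p,*b[0],z).round(0))
E
```

```text
{'clock': 0.0, 'joints': array([-1.25658266e+00,  3.00463520e-01,  1.52156309e+00,  6.34833399e-06,
        1.32074305e+00, -6.65961639e-02]), 'qd': array([-0.00010387, -0.00127543, -0.00066805,  0.00043453,  0.0002832 ,
        0.00046829]), 'effort': array([ 3.94189692e-04, -5.31797361e+01, -3.52737844e+01,  7.09336298e-02,
        2.42916495e-02, -1.27127155e-04]), 'eef_pos': array([ 204.34470485, -510.36667481,  223.89810157]), 'eef_rot': array([-3.14041867e+00, -8.44613754e-05,  3.80808204e-01]), 'wrist_force': array([-0.07481289,  0.1739464 , -0.01558914]), 'moment': array([-0.02348069,  0.00272609, -0.00459929]), 'finger_force': 0.0, 'finger_gap': 94.09068367412127}
plinth 0.69 [173. 286.  41.  37.] [[394.0, 344.0], [469.0, 311.0], [440.0, 248.0], [366.0, 282.0]] [417. 296.  54.]
nameplate 0.81 [171. 285.  43.  37.] [[393.0, 346.0], [470.0, 309.0], [439.0, 247.0], [363.0, 285.0]] [416. 297.  54.]
jig 0.87 [314. 221. 107.  80.] [[669.0, 94.0], [678.0, -171.0], [483.0, -174.0], [475.0, 87.0]] [575. -41.   4.]
back_fence 0.67 [310. 186. 101.  10.] [[667.0, 90.0], [676.0, -165.0],
[... 551 characters left out ...]
 [437. 274.  39.  32.] [[438.0, -275.0], [499.0, -319.0], [454.0, -386.0], [393.0, -341.0]] [ 446. -330.   75.]
figure 0.9 [465. 188.  49.  28.] [[664.0, -342.0], [684.0, -457.0], [629.0, -463.0], [609.0, -350.0]] [ 646. -403.  100.]
tape_roll 0.67 [160. 166.  38.  40.] [[763.0, 391.0], [763.0, 290.0], [663.0, 288.0], [663.0, 388.0]] [713. 339.  25.]
paint0 0.76 [243. 143.  16.  20.] [[789.0, 144.0], [789.0, 111.0], [750.0, 111.0], [750.0, 144.0]] [769. 128.  45.]
paint1 0.76 [243. 143.  16.  20.] [[789.0, 144.0], [789.0, 111.0], [750.0, 111.0], [750.0, 144.0]] [769. 128.  45.]
paint2 0.76 [243. 143.  16.  20.] [[789.0, 144.0], [789.0, 111.0], [750.0, 111.0], [750.0, 144.0]] [769. 128.  45.]
```

View pics/top0.png

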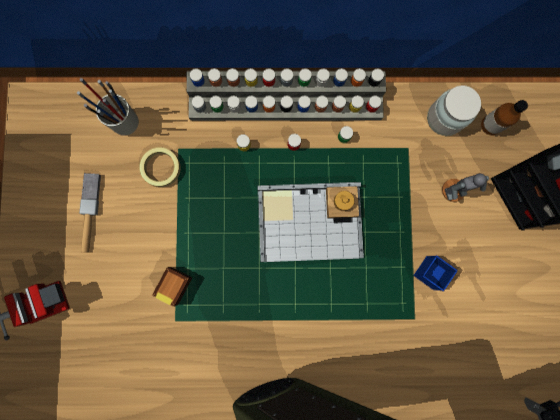

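View pics/side0.png

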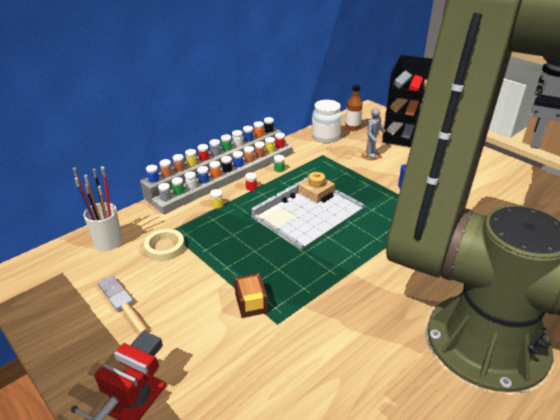

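The top view shows the plinth at (172,286), its nameplate lip at the lower left (163,298). The free corner with the cream sheet is back-left at (278,207), and the curing plinth is back-right at (343,203). I'll move to hover over the plinth.

Request:
{"method": "arm_command", "body": {
  "steps": [
    [1,40,-39,0,-8],
    [1,80,-78,0,-17],
    [1,120,-117,0,-26],
    [1,160,-156,0,-35],
    [1,200,-195,0,-44],
    [1,240,-234,0,-53],
    [1,280,-273,0,-62],
    [1,320,-312,0,-71],
    [1,360,-351,0,-80],
    [1,399,-390,0,-89],
    [1,415,-436,0,-98],
    [1,431,-482,0,-107],
    [1,447,-528,0,-116],
    [1,463,-574,0,-125],
    [1,479,-620,0,-134],
    [1,497,-669,0,-134],
    [1,497,-669,0,-134]
  ]
}}

```text
clock: 2.92
eef_pos: [416.5, 297.6, 224.0]
eef_rot: [-3.141, -0.0, 2.723]
wrist_force: [0.1, -0.6, 0.6]
finger_gap: 94.0
finger_force: 0.0
```

```bash
cat > m.py <<'E'
from h import *
p=imaging.camera("wrist");s=monitor.read_state();print(s["clock"],s["eef_pos"].round(1),s["eef_rot"].round(3),s["joints"].round(2))
cv2.imwrite("pics/w1.png",p["img"][:,:,::-1])
M=p["view"];print("cam",(-M[:3,:3].T@M[:3,3]).round(0), M[2,:3].round(2))
for n in("wrist","top"):
  if n=="top":p=imaging.camera(n)
  for t in("plinth","nameplate"):
   for q in trace(p,t)[:1]:
    m=q["region"].astype(np.uint8);b=cv2.minAreaRect(cv2.findNonZero(m))
    print(n,t,round(q["p"],2),np.round(q["rect"]),[ray(p,*c,54)[:2].round(0).tolist() for c in cv2.boxPoints(b)],ray(p,*b[0],54).round(0))
E
python3 m.py
```

```text
2.975 [416.8 296.  224.1] [-3.141 -0.     2.722] [ 0.55  0.21  1.63 -0.    1.3  -0.6 ]
cam [351. 327. 383.] [ 0.23 -0.1  -0.97]
wrist plinth 0.9 [285. 194.  59.  72.] [[437.0, 258.0], [367.0, 296.0], [394.0, 348.0], [466.0, 312.0]] [415. 304.  54.]
wrist nameplate 0.94 [286. 196.  58.  76.] [[436.0, 257.0], [366.0, 295.0], [393.0, 348.0], [466.0, 313.0]] [414. 304.  54.]
top plinth 0.73 [363. 229.   6.  57.] [[624.0, -147.0], [624.0, -160.0], [485.0, -164.0], [484.0, -151.0]] [ 554. -156.   54.]
top nameplate 0.92 [176. 278.  34.  19.] [[428.0, 330.0], [469.0, 310.0], [439.0, 250.0], [398.0, 270.0]] [433. 290.  54.]
```

View pics/w1.png

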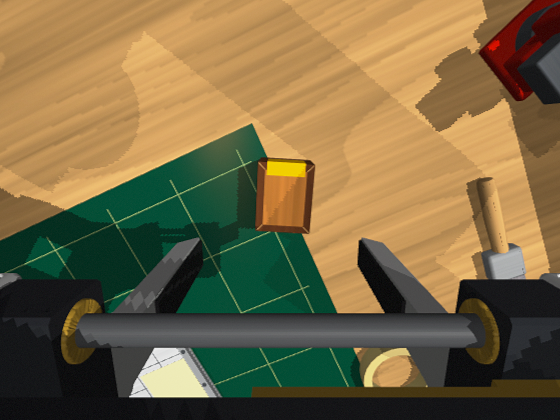

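The wrist view shows the plinth at about (285,194), upright in the image, with the lip at its top edge. I'll fit the box model to the mask.

```bash
cat >> h.py <<'E'
from scipy.optimize import minimize
def hullmask(p,x,y,yaw,z0,d=(76,60,54)):
    c,s=np.cos(yaw),np.sin(yaw)
    P=[proj(p,(x+c*a-s*b,y+s*a+c*b,z)) for a in(-d[0]/2,d[0]/2) for b in(-d[1]/2,d[1]/2) for z in(z0,z0+d[2])]
    h=cv2.convexHull(np.array(P,np.float32));m=np.zeros((420,560),np.uint8)
    cv2.fillConvexPoly(m,np.round(h*16).astype(np.int32),1,shift=4);return m
def fit(p,reg,g,z0=0):
    r=cv2.GaussianBlur(reg.astype(np.float32),(0,0),1.5)
    f=lambda v:((cv2.GaussianBlur(hullmask(p,v[0],v[1],v[2]/50,z0).astype(np.float32),(0,0),1.5)-r)**2).sum()
    o=minimize(f,[g[0],g[1],g[2]*50],method="Nelder-Mead",options=dict(initial_simplex=[[g[0]+a,g[1]+b,g[2]*50+c] for a,b,c in((0,0,0),(8,0,0),(0,8,0),(0,0,6))]))
    return o.x[0],o.x[1],o.x[2]/50,o.fun,r.sum()
E
python3 - <<'E'
from h import *
p=imaging.camera("wrist")
r=trace(p,"plinth")[0];print(r["p"],np.round(fit(p,r["region"],(416,300,-.44)),3))
cv2.imwrite("pics/c1.png",cv2.resize(p["img"][130:260,220:350,::-1],None,fx=4,fy=4))
s=monitor.read_state();print(s["eef_pos"],s["eef_rot"])
E
```

```text
0.63 [ 4.17722e+02  3.02182e+02 -4.76000e-01  2.52030e+01  4.12800e+03]
[417.4108835  294.52354714 224.6759966 ] [3.14125704e+00 1.95324749e-04 2.71834849e+00]
```

View pics/c1.png

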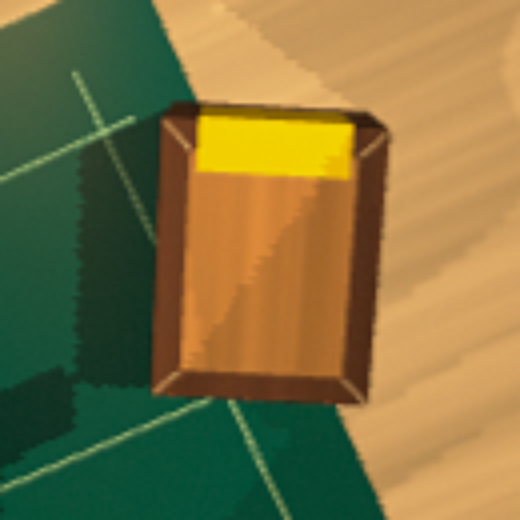

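Request:
{"method": "arm_command", "body": {
  "steps": [
    [1,2.2,6.6,30,3.1],
    [1,2.2,6.6,70,3.1],
    [1,2.2,6.6,110,3.1],
    [1,2.2,6.6,150,3.1],
    [1,2.2,6.6,175,3.1],
    [1,2.2,6.6,192,3.1],
    [1,2.2,6.6,192,3.1],
    [0.5,2.2,6.6,192,3.1],
    [0.5,2.2,6.6,192,3.1],
    [0.5,2.2,6.6,192,3.1],
    [0.5,2.2,6.6,192,3.1],
    [0.5,2.2,6.6,192,3.1]
  ],
  "force": 40
}}

```text
clock: 4.82
eef_pos: [418.0, 302.2, 32.8]
eef_rot: [3.141, 0.0, 2.665]
wrist_force: [-1.5, -0.4, 4.4]
finger_gap: 59.5
finger_force: 40.0
```

Request:
{"method": "arm_command", "body": {
  "steps": [
    [0.5,0,0,-20,0],
    [0.5,0,0,-50,0],
    [0.5,0,0,-78,0],
    [0.5,-40,-23,-78,-5],
    [0.5,-80,-46,-78,-10],
    [0.5,-120,-70,-78,-15],
    [0.5,-160,-94,-78,-20],
    [0.5,-200,-117,-78,-25],
    [0.5,-240,-141,-78,-29],
    [0.5,-277.5,-163,-78,-29],
    [0.5,-277.5,-163,-78,-29]
  ]
}}

```text
clock: 6.2
eef_pos: [590.5, 27.8, 109.8]
eef_rot: [-3.141, -0.001, -3.115]
wrist_force: [-0.8, 0.6, -1.7]
finger_gap: 60.0
finger_force: 40.0
```

```bash
python3 - <<'E'
from h import *
p=imaging.camera("wrist");cv2.imwrite("pics/w2.png",p["img"][:,:,::-1])
s=monitor.read_state();print(s["clock"],s["eef_pos"].round(1),s["eef_rot"].round(3),s["finger_gap"])
def edges(t,z):
  for q in trace(p,t)[:2]:
    b=cv2.minAreaRect(cv2.findNonZero(q["region"].astype(np.uint8)))
    print(t,round(q["p"],2),np.round(q["rect"]),[ray(p,*c,z)[:2].round(1).tolist() for c in cv2.boxPoints(b)],ray(p,*b[0],z).round(1))
for t,z in(("jig",4),("back_fence",32),("left_fence",12),("release_sheet",4)):edges(t,z)
q=trace(p,"plinth")
if q:print(q[0]["p"],np.round(fit(p,q[0]["region"],(590,30,.03),78),3))
p=imaging.camera("top");print("top")
for t,z in(("back_fence",32),("left_fence",12),("right_fence",12)):edges(t,z)
E
```

```text
6.25 [589.7  29.2 109.8] [ 3.141e+00 -1.000e-03 -3.113e+00] 59.8108929796489
jig 0.92 [192. 194. 341. 239.] [[484.2, -176.9], [475.3, 88.3], [680.6, 108.5], [691.6, -211.7]] [573.2 -47.5   4. ]
back_fence 0.47 [195. 298. 299.  22.] [[665.1, -164.7], [644.6, -160.8], [649.0, 82.8], [669.8, 83.7]] [657.  -40.4  32. ]
left_fence 0.95 [352. 159.  19. 170.] [[609.2, 78.7], [476.5, 75.9], [476.8, 86.8], [609.6, 91.2]] [538.8  83.   12. ]
0.96 [5.886540e+02 2.793400e+01 2.700000e-02 4.574681e+03 1.579000e+04]
top
back_fence 0.43 [341. 184.  38.   8.] [[670.2, -66.2], [676.2, -162.1], [662.9, -162.6], [656.9, -66.8]] [ 666.5 -114.4   32. ]
left_fence 0.73 [346. 138.  13.  16.] [[789.4, -112.1], [825.5, -130.5], [812.2, -156.2], [776.2, -137.7]] [ 800.8 -134.1   12. ]
left_fence 0.29 [342. 203.  31.  35.] [[663.8, -84.0], [663.6, -163.4], [573.8, -161.2], [574.1, -82.4]] [ 618.6 -122.7   12. ]
right_fence 0.53 [362. 225.   3.  66.] [[655.5, -155.8], [656.1, -167.2], [483.1, -172.4], [482.5, -161.2]] [ 568.6 -164.2   12. ]
right_fence 0.22 [160. 167.  42.  38.] [[766.5, 397.2], [766.3, 292.4], [665.0, 290.5], [665.3, 394.4]] [715.5 343.6  12. ]
```

View pics/w2.png

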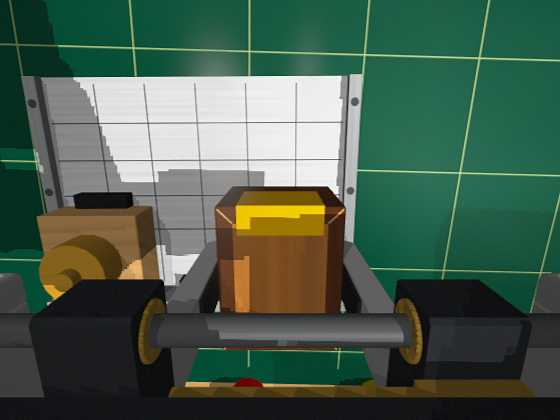

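The wrist view shows the plinth held square with its lip towards the open front. The left fence is at about column 352 and the curing plinth is well clear on the left. I'll lower it onto the plate short of the corner.

Request:
{"method": "arm_command", "body": {
  "steps": [
    [0.5,0,0,25,0],
    [0.5,0,0,50,0],
    [0.5,0,0,65,0],
    [0.5,0,0,72,0],
    [0.5,0,0,73,0],
    [0.5,0,0,73,0]
  ]
}}

```text
clock: 7.45
eef_pos: [590.2, 30.1, 38.1]
eef_rot: [-3.142, 0.001, -3.112]
wrist_force: [-0.7, 0.8, -1.1]
finger_gap: 59.8
finger_force: 40.0
```

Request:
{"method": "arm_command", "body": {
  "steps": [
    [0.5,0,0,0.5,0],
    [0.5,0,0,1,0],
    [0.5,0,0,1,0]
  ]
}}

```text
clock: 7.82
eef_pos: [590.0, 30.0, 36.8]
eef_rot: [-3.142, 0.001, -3.112]
wrist_force: [-0.7, -0.4, 2.0]
finger_gap: 59.8
finger_force: 40.0
```

Request:
{"method": "arm_command", "body": {
  "steps": [
    [0.5,-10,0,0.3,0],
    [0.5,-18,0,0.3,0],
    [0.5,-24,0,0.3,0],
    [0.5,-26,0,0.3,0],
    [0.5,-26,0,0.3,0]
  ]
}}

```text
clock: 8.45
eef_pos: [616.7, 30.9, 36.8]
eef_rot: [-3.142, 0.002, -3.112]
wrist_force: [-0.4, -0.3, 5.2]
finger_gap: 59.4
finger_force: 40.0
```

Request:
{"method": "arm_command", "body": {
  "steps": [
    [0.5,0,10,0,0],
    [0.5,0,15,0,0],
    [0.5,0,17,0,0],
    [0.5,0,17,0,0]
  ]
}}

```text
clock: 8.95
eef_pos: [616.1, 48.0, 36.8]
eef_rot: [3.142, 0.002, -3.111]
wrist_force: [0.6, 0.5, 4.5]
finger_gap: 59.7
finger_force: 40.0
```

Request:
{"method": "arm_command", "body": {
  "steps": [
    [0.5,-1,0,0,0],
    [0.5,-2,0,0,0],
    [0.5,-2,0,0,0]
  ]
}}

```text
clock: 9.32
eef_pos: [617.9, 47.9, 36.8]
eef_rot: [3.142, 0.001, -3.112]
wrist_force: [-2.6, -0.2, 7.2]
finger_gap: 59.6
finger_force: 40.0
```

Request:
{"method": "arm_command", "body": {
  "steps": [
    [0.5,0,1,0,0],
    [0.5,0,2,0,0],
    [0.5,0,3,0,0],
    [0.5,0,3,0,0]
  ]
}}

```text
clock: 9.82
eef_pos: [618.1, 50.8, 36.8]
eef_rot: [-3.141, 0.002, -3.112]
wrist_force: [1.4, -1.6, 4.3]
finger_gap: 59.6
finger_force: 40.0
```

Request:
{"method": "arm_command", "body": {
  "steps": [
    [0.5,-1,1,0,0],
    [0.5,-1,1,0,0],
    [0.5,-1,1,0,0]
  ]
}}

```text
clock: 10.2
eef_pos: [618.9, 51.7, 36.8]
eef_rot: [-3.141, 0.001, -3.112]
wrist_force: [-1.1, -1.6, 6.9]
finger_gap: 59.5
finger_force: 40.0
```

Request:
{"method": "arm_command", "body": {
  "steps": [
    [0.5,-1,1,0,0],
    [0.5,-1,1,0,0],
    [0.5,-1,1,0,0]
  ]
}}

```text
clock: 10.58
eef_pos: [619.2, 51.9, 36.8]
eef_rot: [-3.14, -0.001, -3.111]
wrist_force: [-8.0, -8.9, 11.4]
finger_gap: 59.7
finger_force: 40.0
```

Request:
{"method": "arm_command", "body": {
  "steps": [
    [0.5,-1,1,0,0],
    [0.5,-1,1,0,0],
    [0.5,-1,1,0,0]
  ]
}}

```text
clock: 10.95
eef_pos: [619.4, 51.9, 36.9]
eef_rot: [-3.139, -0.003, -3.112]
wrist_force: [-17.2, -14.3, 15.7]
finger_gap: 59.7
finger_force: 40.0
```

Request:
{"method": "arm_command", "body": {
  "steps": [
    [0.5,0,0,0,0],
    [0.5,0,0,0,0],
    [0.5,0,0,0,0],
    [0.5,0,0,0,0]
  ]
}}

```text
clock: 11.45
eef_pos: [619.3, 51.9, 36.8]
eef_rot: [-3.139, -0.003, -3.112]
wrist_force: [-17.4, -15.2, 17.1]
finger_gap: 59.9
finger_force: 40.0
```

```bash
python3 - <<'E'
from h import *
p=imaging.camera("wrist");cv2.imwrite("pics/w3.png",p["img"][:,:,::-1])
E
```

```text
(no output)
```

View pics/w3.png

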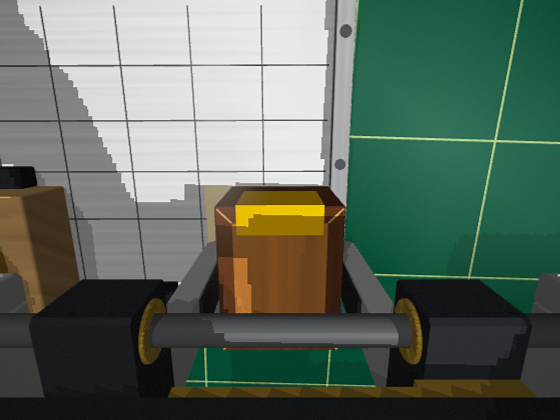

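The plinth sits against the left fence (column ~340) with the nameplate to the open front. The push is steady at about 17 N on the back fence and 15 N on the left fence, and the position matches the estimated home.

```bash
python3 -c "
from cell import job
print(job.sign_off())"
```

```text
the job is handed in; nothing more can be done
None
```

I stood the plinth in the free back-left corner of the jig, nameplate to the open front, and handed the job in at about 11.5 s with the gripper still pressing it (about 17 N towards the back fence, 15 N towards the left fence); sign-off returned no verdict.

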